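Slide the preheater under the clamped LED board and start it

ROBOT

A 6-joint arm with a two-finger parallel gripper is mounted at the origin on the work surface. World frame = base frame: x ahead of the robot, y to its left, z up, the work surface at z = 0. Lengths are in m, angles in rad, forces in N, time in s.
With the tool pointing down it reaches from about 0.25 to 0.725 m from the base axis. Payload 4 kg.
Tool frame: the origin (TCP) lies on the front face of the gripper's body, between the roots of the fingers; the fingertips stand 73 mm ahead of it and the grasp point (between the pads) lies 54 mm ahead of it; z points along the fingers, y is the direction in which the jaws open and shut (so a half turn about z gives the same grasp; the last joint's range is limited). The gripper opens to 85 mm and grips with 20 to 120 N. Pads are 22 mm wide; open, the fingers measure 114 mm over their backs; the gripper's body (76 mm by 85 mm) begins 54 mm behind the grasp point. The pads swing forward as they close: fully open they stand 13 mm farther back than shut.
Start: joints at [1.18, 0.241, 0.005, 1.335, 0, 1.571], TCP at [0.19, 0.462, 0.304] pointing down, gripper open.
Joint ranges: [-2.72, 2.72], [-1.05, 1.87], [-1.09, 1.28], [-1.99, 2.15], [-1.42, 1.44], [-3.14, 3.14]. Speed limits (rad/s): [2.79, 2.79, 3.14, 3.14, 3.14, 3.14].

INTERFACE

Orientations are given as a unit quaternion [x, y, z, w].
In Python, from workcell import sensors, camera, order gives the robot as it stands. The module is installed in compiled form; this text tells all that it offers.
- The arm moves only by the shell command python3 -m inch 'ROWS'. ROWS is JSON, one flat list of numbers, 5 for each row, row after row: the opening, from -1 (shut) to 1 (fully open), then the shift along the tool's x, y, z in mm, then the turn about the tool's z in units of 6 degrees (1.0 is 6 degrees). A call has 1 to 8 rows; each row is the pose to reach, as a shift and turn from the pose commanded when the call began, along the tool's axes at that moment; what a row does not reach only later rows make up. A row lasts 1/10 s, in which the tool goes at most 50 mm and 8.59 degrees, less where a joint would pass 70% of its speed; a pose out of reach is approached as far as the arm can. A call with a gripper value outside its range is refused whole. The fingers move at their own pace and stop on an object; the grip force is fixed at half the most. Time passes only in rows, so rows that repeat a pose let the fingers close. It gives the time, the measured TCP pose, the force and the opening at its end, in the units of the state.
- sensors.get_obs(): the state, without advancing time (a new reading comes with each control period).
- camera(name): name is "scene" or "top" or "wrist"; returns a dict with "pixels" (400x640x3 uint8, red, green, blue), "intrinsics" (3x3 intrinsics, pixels), "extrinsics" (4x4, takes a point from camera to world coordinates). Camera axes: x right, y down, z forward; pixel columns grow to the right and rows downward; lengths in m; the calibration is good to about 2 mm. A picture is of the moment at which its call begins. There is no depth.
- order.job_done(): hands the job in, once; it reports no verdict.
The state is a dict: "clock": time; "joint_pos": joint angles; "joint_vel": joint speeds; "tau": joint torques, N m; "eef_pos": TCP position; "tool_rot": TCP orientation; "ft_force": force on the tool from outside, world axes, zero at the start; "ft_torque": the same for the moment, N m; "grip_width": finger opening in m.
Only numpy, scipy, OpenCV 4.12 (cv2) and the standard library are available. Lean on these libraries where they do the work, as an engineer would, in place of code of your own. Each camera call takes 0.05 s, during which the arm holds its last target.

TASK

Push the orange preheater along the bench, under the LED board clamped in the blue holder, until its hot plate sits centred and square below the board; then press its green start button fully down and let go. Only push and press: keep the preheater flat on the bench, do not bump the holder or its board, do not press start before the plate is in place, and leave everything else on the bench where it is.

Things in the scene. Friction and masses are not known exactly. Their poses are not given: they have to be found in the camera images.
- preheater: Loose orange and aluminium preheater, 0.4 to 0.8 kg, 175 long x 90 wide, x from -130 to 45, y from -45 to 45, on 4 mm feet. Origin: on the bench below the hot plate's centre; x forward (the way it goes in), y left, z up. All four sides are plain upright faces from 4 mm above the bench, the long sides unbroken. Slides under a push of a few N and stops when the push stops
- hot_plate (a point): Centre of the top face of the preheater's bare aluminium hot plate: 90 x 90 (preheater x and y from -45 to 45), 24 above the bench. The plate is the low front part of the preheater
- controller_rear (a point): Middle of the preheater's flat rear face (preheater x = -130, 21 above the bench). The orange controller box is its rear part: x from -130 to -45, 90 wide, top 38 above the bench, display and start button on top
- preheater_mass (a point): The preheater's centre of mass, at preheater x = about -40, y = 0: pushed sideways in line with it, the preheater shifts without turning
- board_holder: Board holder, fixed to the bench, white LED board clamped in it. Origin: on the bench below the board's centre; x across the board, the way the preheater goes in (it starts 165 to 205 before its place on the -x side, up to 35 to a side, turned up to 0.35 rad), y along the board. In place, the preheater's origin coincides with this one, x axes agree, and 27 of plate shows on either side of the board
- board_underside (a point): Centre of the board's underside, 29 above the bench. Board 36 (holder x) x 136 (y) x 2 thick, parts on it up to 38 above the bench. Aluminium jaws at its ends: holder x within 34, y from 62 to 82 each side, 27 to 50 above the bench, black thumb screws up to 64. Two 6 mm rods along y at x = 27 and -27, 41 to 47 above the bench
- frame_left (a point): Top of the holder's blue end frame at holder y = 101, 59 above the bench. With its steel foot it takes y from 87 to 115, x from -50 to 50; between the two frames, below board and jaws, the bench is free
- frame_right (a point): The same on the other side, at holder y = -101
- start_button_top (a point): Centre of the top face of the green start button, 24 diameter, 44 above the bench on the preheater's controller box, at preheater x = -104, y = 0
- start_button (a joint): How far the start button is pressed in, in m: 0 up, 0.004 fully down; sprung, pressed down to the stop with 4 N, comes up by itself
- multimeter: Bystander to leave alone: blue and grey handheld meter lying on its back, 160 (its x) x 78 (its y) x 37 high (mm). Origin: centre of its underside
- flux_bottle: Bystander to leave alone: small cream bottle with a red cap, standing, 36 diameter x 85 high (mm). Origin: centre of its underside
- solder_spool: Bystander to leave alone: spool of solder wire with blue flanges, standing on one flange, 58 diameter x 40 high (mm). Origin: centre of its underside
- tweezers: Bystander to leave alone: steel tweezers lying flat, 120 long (its x) x 20 x 5 high (mm). Origin: centre of its underside
- wick_reel: Bystander to leave alone: yellow reel of desoldering braid lying flat, 48 diameter x 13 high (mm). Origin: centre of its underside
- screwdriver: Bystander to leave alone: red-handled screwdriver lying along its x, 150 long, handle 26 thick (mm). Origin: centre of its underside
- tip_cleaner: Bystander to leave alone: dark round pot with brass wool in it, 64 diameter x 47 high (mm). Origin: centre of its underside
There are look-alikes about, which are no part of the job. Leave any pink look-alike of the preheater alone.

How it is judged:
On the way, in this order (a step that is already met when the one before it is completed fails the run):
1. the hot plate is centred and square under the board, flat on the bench and still (x of preheater in the frame of board_holder between -0.01 and 0.01 m and y of preheater in the frame of board_holder between -0.01 and 0.01 m and angle between the x axis of preheater and the x axis of board_holder, either way round below 0.1 rad and angle between preheater's own z axis and vertical below 0.02 rad and linear speed of preheater below 0.005 m/s), for 0.2 s.
2. the start button is pressed down with the preheater in place (value of joint start_button above 0.003 m and x of preheater in the frame of board_holder between -0.01 and 0.01 m and y of preheater in the frame of board_holder between -0.01 and 0.01 m and angle between the x axis of preheater and the x axis of board_holder, either way round below 0.1 rad and angle between preheater's own z axis and vertical below 0.02 rad).
At the end, for the whole second after the job is handed in: The preheater's origin lies within 10 mm of the holder's both along and across (holder x and y), its x axis within 0.10 rad of the holder's, flat (tilt under 0.02 rad) and at rest; the start button has been pressed at least 3 mm while it stood so and is up again (all of step 1 and value of joint start_button below 0.001 m); the robot touches nothing.
It fails at once if the preheater was tipped (more than 0.06 rad) or lifted (more than 5 mm) (angle between preheater's own z axis and vertical above 0.06 rad or height (world z) of preheater above 0.005 m).
It fails at once if the preheater bumped the board holder or its board (more than 2 N) (contact force between preheater and board_holder above 2 N).
It fails at once if the robot bumped the board holder or its board (more than 3 N) (contact force between any of the arm, the fingers and board_holder above 3 N).
It fails at once if the start button was pressed (more than 2 mm) while the plate was not in place (value of joint start_button above 0.002 m and not (x of preheater in the frame of board_holder between -0.011 and 0.011 m and y of preheater in the frame of board_holder between -0.011 and 0.011 m and angle between the x axis of preheater and the x axis of board_holder, either way round below 0.11 rad)).
It fails at once if a bystander was disturbed (moved more than 15 mm) (distance of any of multimeter, flux_bottle, solder_spool, tweezers, wick_reel, screwdriver, tip_cleaner from where it was at the start of the episode above 0.015 m).
It also fails if it takes over 72 s, if anything falls off the work surface, if the arm or the gripper's body presses on something with over 40 N, if the wrist force passes 120 N, or if a joint passes its speed limit or range.

## Working session

There is one attempt and no reset: what is moved stays moved. The work goes in short steps, Python scripts to look and compute and a shell command to move; the robot and the scene stay as the last step left them, time stands still between calls to the robot, and variables do not carry over. Pictures are saved under pics/ and viewed, and the job is handed in when it is done.

```bash
mkdir -p pics; python3 - <<'E'
from workcell import sensors, camera
import cv2
for n in ("scene","top","wrist"):
    c=camera(n); cv2.imwrite(f"pics/{n}0.png",c["pixels"][:,:,::-1]); print(n,c["intrinsics"].round(1).tolist(),c["extrinsics"].round(4).tolist())
o=sensors.get_obs(); print({k:v for k,v in o.items()})
E
```

```text
scene [[423.5, 0.0, 316.6], [0.0, 423.5, 207.3], [0.0, 0.0, 1.0]] [[-0.8167, 0.3161, -0.4827, 1.0627], [0.5768, 0.4273, -0.6962, 0.727], [-0.0138, -0.847, -0.5313, 0.6473], [0.0, 0.0, 0.0, 1.0]]
top [[440.2, 0.0, 316.8], [0.0, 440.2, 196.3], [0.0, 0.0, 1.0]] [[-0.0255, -0.9875, 0.1557, 0.3616], [-0.9996, 0.0269, 0.0066, -0.0239], [-0.0107, -0.1555, -0.9878, 1.1922], [0.0, 0.0, 0.0, 1.0]]
wrist [[359.2, 0.0, 314.8], [0.0, 359.2, 197.4], [0.0, 0.0, 1.0]] [[0.3812, 0.8861, 0.2636, 0.1235], [0.9245, -0.3648, -0.1105, 0.4916], [-0.0018, 0.2858, -0.9583, 0.3728], [0.0, 0.0, 0.0, 1.0]]
{'clock': 0.15, 'joint_pos': array([ 1.18001156e+00,  2.41216974e-01,  4.00924295e-03,  1.33519664e+00,
       -2.98391169e-05,  1.57078573e+00]), 'joint_vel': array([ 0.00213904, -0.00249022,  0.00489787, -0.00033891,  0.00035727,
       -0.00046853]), 'tau': array([ 2.04411617e-05, -3.72635829e+01,  2.52638716e+01,  1.23787203e-02,
       -1.78863644e-06, -4.25831317e-06]), 'eef_pos': array([0.19032141, 0.46195783, 0.3032195 ]), 'tool_rot': array([ 1.94146193e-01,  9.80972278e-01, -7.91617467e-04, -1.41470358e-04]), 'ft_force': array([-0.23135097,  0.41015558, -0.29015298]), 'ft_torque': array([-0.01631736, -0.01179712, -0.0363214 ]), 'grip_width': 0.08523249079548922}
```

View pics/scene0.png

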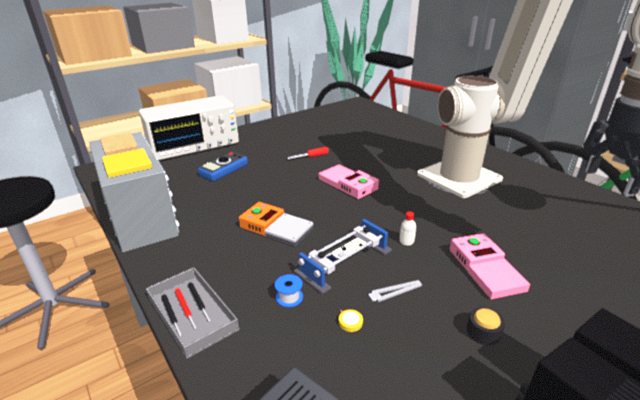

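View pics/top0.png

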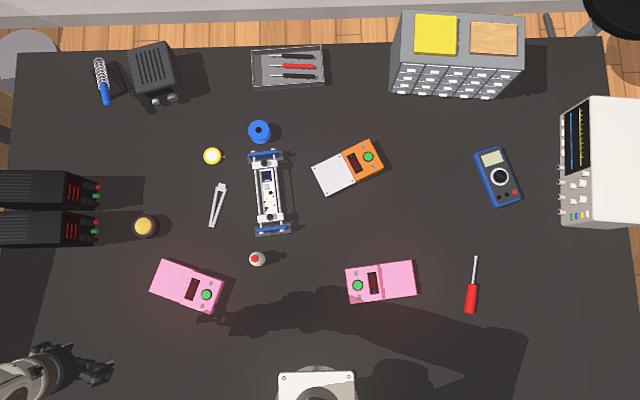

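View pics/wrist0.png

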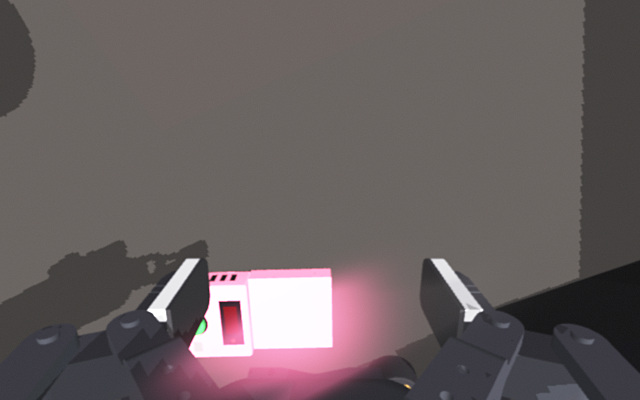

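The scene and top views agree: orange preheater at top-image (349,168), plate facing the holder at (269,192). The flux bottle is at (257,258) and the spool at (259,131). The pink ones are look-alikes. I'll zoom in and segment.

```bash
cat > h.py <<'E'
from workcell import sensors, camera
import cv2, numpy as np
def ray(c,uv,z):
    K=np.array(c["intrinsics"]);T=np.array(c["extrinsics"])
    uv=np.atleast_2d(uv).astype(float)
    d=np.c_[uv,np.ones(len(uv))]@np.linalg.inv(K).T@T[:3,:3].T
    o=T[:3,3]; s=(z-o[2])/d[:,2]
    return o+d*s[:,None]
def proj(c,P):
    K=np.array(c["intrinsics"]);T=np.array(c["extrinsics"])
    p=(np.atleast_2d(P)-T[:3,3])@T[:3,:3]; p=p@K.T
    return p[:,:2]/p[:,2:]
def hsv(c): return cv2.cvtColor(c["pixels"],cv2.COLOR_RGB2HSV)
def blobs(m,amin=15):
    n,l,s,ce=cv2.connectedComponentsWithStats(m.astype(np.uint8)); return [(int(s[i,4]),ce[i].round(1).tolist(),s[i,:4].tolist(),l==i) for i in range(1,n) if s[i,4]>=amin]
E
python3 - <<'E'
from h import *
for n,(x,y,w,h),z in (("top",(220,110,180,140),4),("scene",(230,170,180,130),4)):
    c=camera(n); H=hsv(c)
    cv2.imwrite(f"pics/{n}z.png",cv2.resize(c["pixels"][y:y+h,x:x+w,::-1],None,fx=z,fy=z,interpolation=cv2.INTER_NEAREST))
    h,s,v=[H[...,i].astype(int) for i in range(3)]
    for nm,m in (("orange",(h>5)&(h<20)&(s>170)&(v>110)),("green",(h>45)&(h<80)&(s>110)&(v>60)),("blue",(h>105)&(h<125)&(s>130)&(v>40))):
        for b in blobs(m): print(n,nm,b[:3])
E
```

```text
top orange (738, [363.5, 159.4], [341, 139, 43, 43])
top green (66, [367.9, 156.0], [364, 152, 9, 9])
top green (30, [95.7, 195.5], [92, 194, 8, 4])
top green (34, [93.5, 230.8], [90, 229, 8, 5])
top green (74, [357.4, 284.6], [353, 280, 10, 10])
top green (69, [206.0, 294.0], [202, 290, 9, 9])
top blue (184, [104.8, 93.8], [100, 82, 11, 24])
top blue (398, [259.0, 131.3], [248, 120, 23, 24])
top blue (440, [488.0, 180.2], [472, 146, 49, 62])
top blue (93, [262.7, 152.6], [248, 150, 30, 6])
top blue (107, [271.4, 228.0], [256, 225, 31, 7])
scene orange (727, [258.9, 217.9], [239, 202, 45, 34])
scene green (80, [624.8, 175.1], [619, 170, 13, 11])
scene green (18, [362.2, 180.1], [359, 179, 7, 3])
scene green (68, [608.2, 184.1], [601, 179, 14, 10])
scene green (35, [256.1, 210.2], [252, 208, 9, 5])
scene green (44, [473.8, 241.1], [469, 239, 10, 6])
scene blue (462, [222.8, 169.6], [198, 156, 50, 25])
scene blue (256, [377.0, 231.9], [362, 219, 26, 30])
scene blue (378, [312.0, 269.3], [299, 252, 26, 35])
scene blue (607, [288.4, 288.2], [274, 274, 29, 34])
```

```bash
python3 -m json.tool </dev/null 2>&1 | head -1; ls pics
```

```text
Expecting value: line 1 column 1 (char 0)
scene0.png
scenez.png
top0.png
topz.png
wrist0.png
```

View pics/topz.png

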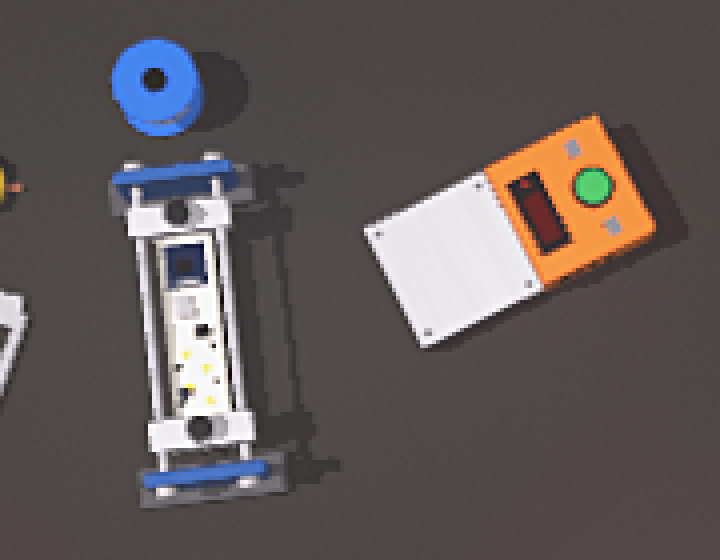

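View pics/scenez.png

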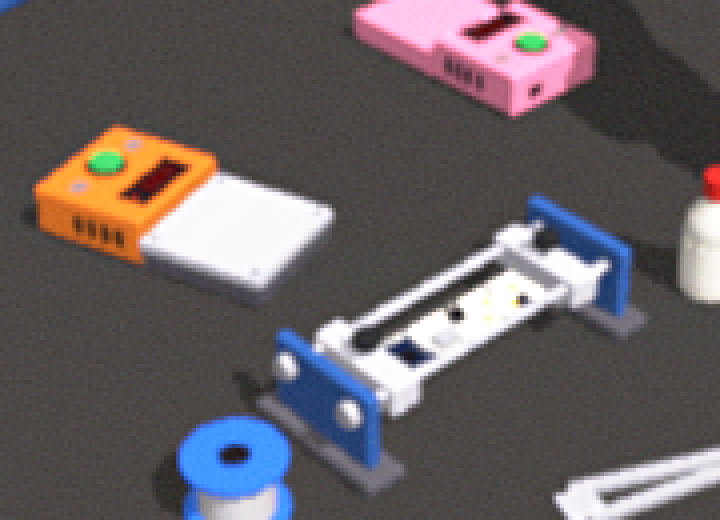

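```bash
python3 - <<'E'
from h import *
c=camera("top"); s=camera("scene")
off=np.array([220,110])
P=lambda l,z: ray(c,np.array(l)/4.+off-0.125*3,z)[:,:2].round(4)
# holder: from zoom picks (zoom px)
print("frameA corners top z59",P([(113,174),(230,163)],.059).tolist(), "frameB",P([(144,474),(266,461)],.059).tolist())
print("rods z47: left rod ends / right rod ends",P([(138,195),(159,462)],.044).tolist(),P([(218,192),(246,455)],.044).tolist())
print("jawA",P([(130,203),(227,197),(131,236),(231,229)],.05).tolist(),"jawB",P([(148,420),(252,411),(152,451),(256,443)],.05).tolist())
print("feet z~3 corners",P([(112,213),(253,198),(140,507),(286,490)],.003).tolist())
print("board L edge / R",P([(160,240),(177,415)],.031).tolist(),P([(212,237),(231,408)],.031).tolist())
H=hsv(c);h,sa,v=[H[...,i].astype(int) for i in range(3)]
for b in blobs((h>105)&(h<125)&(sa>130)&(v>40)):
    if b[0] in range(80,130):
        pts=np.argwhere(b[3])[:,::-1].astype(np.float32); r=cv2.minAreaRect(pts); print(r, ray(c,r[0],.059)[0].round(4))
print("plate corners z24",P([(364,224),(424,346),(485,175),(543,290)],.024).tolist())
print("ctrl corners z38",P([(487,168),(544,284),(598,117),(655,231)],.038).tolist())
print("button top",ray(c,[367.9,156.0],.044), "scene",ray(s,[256.1,209.8],.044))
pink=None
print("bystanders bottle cap, spool",ray(c,[256.5,258],.085),ray(c,[259,130],.04),"pink btn",ray(c,[357.4,284.6],.044))
E
```

```text
frameA corners top z59 [[0.6611, 0.1636], [0.6664, 0.0859]] frameB [[0.4615, 0.1438], [0.4678, 0.0649]]
rods z47: left rod ends / right rod ends [[0.6502, 0.1493], [0.4704, 0.1361]] [[0.6507, 0.0956], [0.4735, 0.0791]]
jawA [[0.6433, 0.1537], [0.6456, 0.089], [0.6208, 0.1531], [0.6237, 0.0866]] jawB [[0.4975, 0.1423], [0.5016, 0.0743], [0.4771, 0.1398], [0.4806, 0.0719]]
feet z~3 corners [[0.6482, 0.1735], [0.6561, 0.0756], [0.4442, 0.1548], [0.4531, 0.056]]
board L edge / R [[0.6218, 0.1365], [0.5026, 0.1258]] [[0.6229, 0.1013], [0.5063, 0.0898]]
((262.515380859375, 152.6230926513672), (3.1008682250976562, 29.39623260498047), 82.87498474121094) [0.6614 0.1247 0.059 ]
((270.9538879394531, 228.13076782226562), (3.4729723930358887, 30.388507843017578), 82.87498474121094) [0.4604 0.1042 0.059 ]
plate corners z24 [[0.6306, -0.0014], [0.5457, -0.0397], [0.6625, -0.0846], [0.5817, -0.121]]
ctrl corners z38 [[0.6637, -0.0854], [0.5831, -0.1207], [0.6971, -0.1617], [0.6172, -0.1963]]
button top [[ 0.64808752 -0.15559758  0.044     ]] scene [[ 0.65157307 -0.14898865  0.044     ]]
bystanders bottle cap, spool [[0.38449334 0.13800789 0.085     ]] [[0.7299676  0.13634158 0.04      ]] pink btn [[ 0.31130136 -0.11407984  0.044     ]]
```

```bash
cat >> h.py <<'E'
from scipy.spatial.transform import Rotation as Rn
HC=np.array([0.561,0.1145]); HY=np.deg2rad(95.5)
def togo(xy,z,yaw_deg):
    o=sensors.get_obs(); R=Rn.from_quat(o["tool_rot"]).as_matrix()
    d=np.array([*xy,z])-o["eef_pos"]; yy=np.degrees(np.arctan2(R[1,1],R[0,1]))
    t=(yaw_deg-yy+180)%360-180
    print("now",o["eef_pos"].round(4),"yaw",yy.round(2),"| shift mm",(R.T@d*1000).round(1),"turn",round(-t/6,2),"dist",(np.linalg.norm(d)*1000).round(),"turn180",round(-((t+360)%360-180)/6,2),"j",o["joint_pos"].round(2), "F",o["ft_force"].round(1),"w",round(o["grip_width"],4),"t",o["clock"])
def hol(x,y): # holder mm -> world
    c,s=np.cos(HY),np.sin(HY); return HC+np.array([c*x-s*y,s*x+c*y])/1000
def inv(p):
    d=(np.atleast_2d(p)[:,:2]-HC)*1000; c,s=np.cos(HY),np.sin(HY); return np.c_[d@[c,s],d@[-s,c]]
E
python3 -c "
from h import *
print(inv([[.605,-.0617],[.621,-.0984]]))
togo((.683,-.0715),.2,113.3)"
```

```text
[[-179.60602326  -26.90941113]
 [-217.67059578  -39.31821119]]
now [0.1904 0.4622 0.3037] yaw 67.61 | shift mm [-658.8 -305.8  103.8] turn -7.61 dist 734.0 turn180 22.39 j [1.18 0.24 0.   1.34 0.   1.57] F [ 0.7 -0.3 -0.8] w 0.0855 t 0.35
```

```bash
python3 -m inch '[1,-659,-306,104,-7.6, 1,-659,-306,104,-7.6, 1,-659,-306,104,-7.6, 1,-659,-306,104,-7.6, 1,-659,-306,104,-7.6, 1,-659,-306,104,-7.6, 1,-659,-306,104,-7.6, 1,-659,-306,104,-7.6]'; python3 -c "
from h import *
togo((.683,-.0715),.2,113.3)"
```

```text
clock: 1.15
eef_pos: [0.4353, 0.1984, 0.2527]
tool_rot: [-0.202, 0.979, 0.0, 0.0]
ft_force: [1.0, 0.3, 0.1]
grip_width: 0.0854
now [0.4353 0.1984 0.2527] yaw 113.26 | shift mm [-120.9 -345.8   52.8] turn -0.01 dist 370.0 turn180 29.99 j [ 0.43  0.23 -0.15  1.19  0.    0.02] F [1.  0.3 0.1] w 0.0854 t 1.15
```

```bash
python3 -m inch '[1,-110,-315,48,0, 1,-110,-315,48,0, 1,-110,-315,48,0, 1,-110,-315,48,0, 1,-110,-315,48,0, 1,-110,-315,48,0, 1,-110,-315,48,0, 1,-110,-315,48,0]' >/dev/null; python3 -m inch '[1,0,0,0,0,1,0,0,0,0,1,0,0,0,0]'; python3 - <<'E'
from h import *
togo((.683,-.0715),.2,113.3)
c=camera("wrist"); cv2.imwrite("pics/w1.png",c["pixels"][:,:,::-1])
E
```

```text
clock: 2.25
eef_pos: [0.659, -0.0449, 0.2054]
tool_rot: [-0.202, 0.979, 0.0, 0.0]
ft_force: [0.6, -0.4, -0.0]
grip_width: 0.0853
now [ 0.659  -0.0449  0.2054] yaw 113.31 | shift mm [-11.5 -34.    5.4] turn 0.0 dist 36.0 turn180 -30.0 j [-0.07  0.61  0.32  1.27  0.   -0.47] F [ 0.6 -0.4 -0. ] w 0.0853 t 2.25
```

View pics/w1.png

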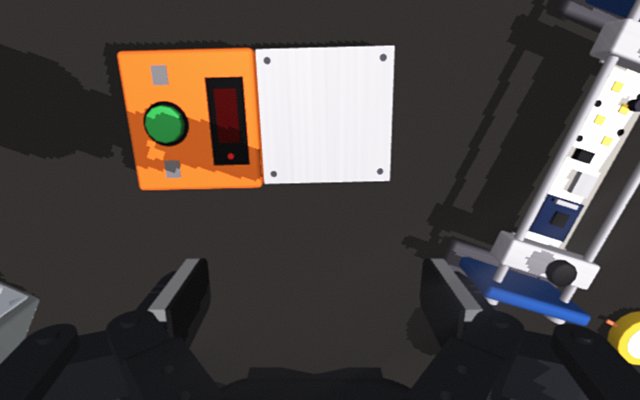

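The wrist view shows the plate at (256–395, 45–184), the button at (166,123), and the board at right, tilted. I'll measure from it.

```bash
python3 - <<'E'
from h import *
c=camera("wrist")
p=ray(c,[(256,49),(395,45),(390,181),(263,184)],.024)[:,:2]; print(p.round(4).tolist(), p.mean(0).round(4))
f=(p[1]+p[2])/2-(p[0]+p[3])/2; print("yaw",np.degrees(np.arctan2(f[1],f[0])),np.linalg.norm(f), [np.degrees(np.arctan2(*(q[::-1]))) for q in (p[1]-p[0],p[2]-p[3])], [np.linalg.norm(q) for q in (p[1]-p[0],p[2]-p[3],p[1]-p[2])])
b=ray(c,[166,122],.044)[0]; print("button",b); v=p.mean(0)-b[:2]; print(np.degrees(np.arctan2(v[1],v[0])),np.linalg.norm(v))
togo((.683,-.0715),.2,113.3)
E
```

```text
[[0.5843, -0.1171], [0.5464, -0.0352], [0.6288, 0.0027], [0.6671, -0.0805]] [ 0.6067 -0.0575]
yaw 114.76464009112102 0.09086666866418959 [np.float64(114.83016635548879), np.float64(114.70010652467548)] [np.float64(0.09017317582771112), np.float64(0.09156027854776627), np.float64(0.0907214939957504)]
button [ 0.64762275 -0.15061018  0.044     ]
113.75110857330633 0.10168498726446423
now [ 0.6592 -0.045   0.2056] yaw 113.31 | shift mm [-11.4 -33.8   5.6] turn 0.0 dist 36.0 turn180 -30.0 j [-0.07  0.61  0.32  1.27  0.   -0.48] F [ 0.3 -0.4  0.3] w 0.0855 t 2.35
```

```bash
python3 -c "
from h import *
togo((.684,-.068),.10,114.2)"; python3 -m inch '[1,-16,-31,20,0, 1,-16,-31,60,0, 1,-16,-31,105,-0.1, 1,-16,-31,105,-0.1, 1,-16,-31,105,-0.1,1,-16,-31,105,-0.1]'; python3 - <<'E'
from h import *
togo((.684,-.068),.085,114.2)
c=camera("wrist"); cv2.imwrite("pics/w2.png",c["pixels"][:,:,::-1])
c=camera("scene"); cv2.imwrite("pics/s2.png",cv2.resize(c["pixels"][130:290,200:420,::-1],None,fx=3.5,fy=3.5))
E
```

```text
now [ 0.6592 -0.045   0.2056] yaw 113.31 | shift mm [-13.6 -30.9 105.6] turn -0.15 dist 111.0 turn180 29.85 j [-0.07  0.61  0.32  1.27  0.   -0.48] F [ 0.3 -0.4  0.3] w 0.0855 t 2.35
clock: 2.95
eef_pos: [0.6881, -0.0682, 0.1031]
tool_rot: [-0.207, 0.978, -0.001, 0.002]
ft_force: [0.4, 0.0, -0.2]
grip_width: 0.0855
now [ 0.6881 -0.0682  0.1031] yaw 113.84 | shift mm [ 3.8  1.9 18.1] turn -0.06 dist 19.0 turn180 29.94 j [-0.1   0.75  0.29  1.11 -0.   -0.51] F [ 0.4  0.  -0.2] w 0.0855 t 2.95
```

View pics/w2.png

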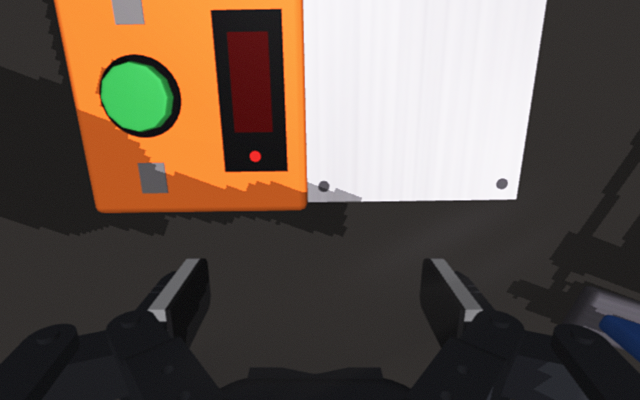

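View pics/s2.png

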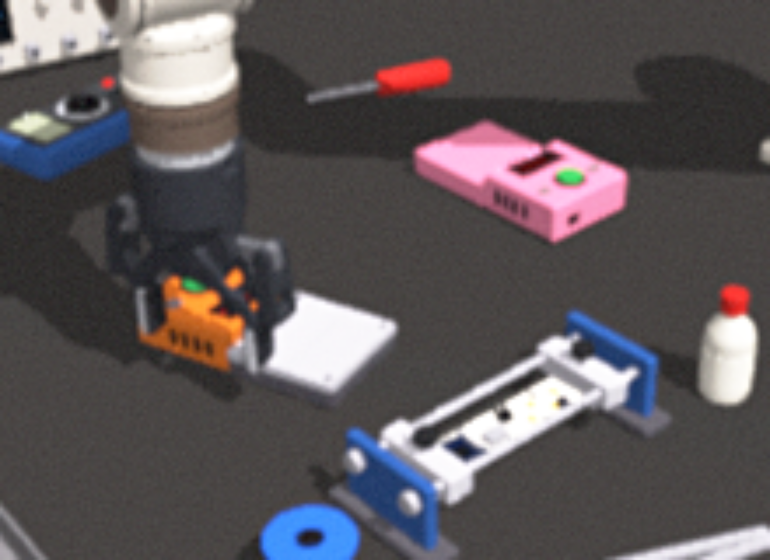

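```bash
python3 -m inch '[1,0,0,8,0, 1,0,0,16,0, 1,0,0,20,0, 1,0,0,20,0]';python3 -m inch '[1,0,0,2,0, 1,0,0,4,0, 1,0,0,4,0]'; python3 - <<'E'
from h import *
togo((.684,-.068),.085,114.2)
c=camera("wrist"); cv2.imwrite("pics/w3.png",c["pixels"][:,:,::-1])
E
```

```text
clock: 3.45
eef_pos: [0.6855, -0.0684, 0.0782]
tool_rot: [-0.206, 0.978, 0.0, -0.001]
ft_force: [-0.3, 0.3, 0.0]
grip_width: 0.0855
clock: 3.75
eef_pos: [0.6863, -0.0685, 0.0753]
tool_rot: [-0.206, 0.978, 0.0, -0.0]
ft_force: [-0.8, 0.4, -0.2]
grip_width: 0.0853
now [ 0.6863 -0.0685  0.0753] yaw 113.81 | shift mm [ 1.9  1.4 -9.7] turn -0.07 dist 10.0 turn180 29.93 j [-0.1   0.77  0.26  1.06 -0.   -0.51] F [-0.8  0.4 -0.2] w 0.0853 t 3.75
```

View pics/w3.png

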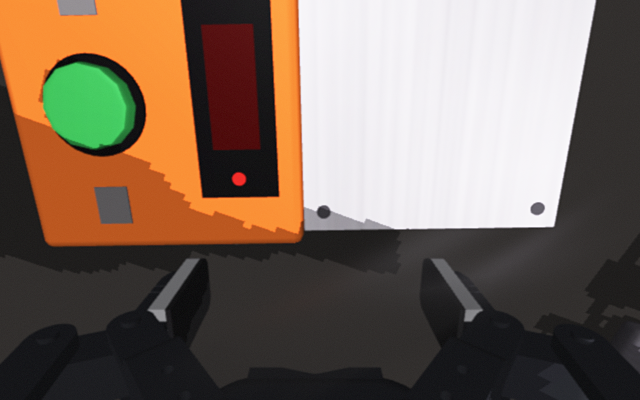

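```bash
python3 - <<'E'
from h import *
print(inv([[.6863,-.0685]]), "contact target:")
u=np.array([-.9135,-.407]); 
togo(np.array([.6863,-.0685])+u*.014,.077,113.8)
togo(hol(-218,-60),.077,95.5)
E
```

```text
[[-194.16697709 -107.18337094]] contact target:
now [ 0.6864 -0.0685  0.0755] yaw 113.81 | shift mm [14.1 -0.  -1.5] turn 0.0 dist 14.0 turn180 -30.0 j [-0.1   0.77  0.26  1.06 -0.   -0.51] F [-0.   0.   0.4] w 0.0852 t 3.8
now [ 0.6864 -0.0685  0.0755] yaw 113.81 | shift mm [52.4 -7.8 -1.5] turn 3.05 dist 53.0 turn180 -26.95 j [-0.1   0.77  0.26  1.06 -0.   -0.51] F [-0.   0.   0.4] w 0.0852 t 3.8
```

```bash
python3 -m inch '[1,4,0,-1.5,0, 1,8,0,-1.5,0, 1,12,0,-1.5,0, 1,16,-1,-1.5,0.3, 1,20,-2,-1.5,0.6, 1,24,-2,-1.5,0.9, 1,28,-3,-1.5,1.2, 1,32,-4,-1.5,1.5]'; python3 - <<'E'
from h import *
togo(hol(-218,-60),.077,95.5)
c=camera("wrist"); cv2.imwrite("pics/w4.png",c["pixels"][:,:,::-1])
E
```

```text
clock: 4.6
eef_pos: [0.6589, -0.0852, 0.0775]
tool_rot: [-0.128, 0.992, -0.0, 0.0]
ft_force: [3.0, 0.5, 0.0]
grip_width: 0.0855
now [ 0.6589 -0.0852  0.0775] yaw 104.67 | shift mm [19.6 -6.8  0.5] turn 1.53 dist 21.0 turn180 -28.47 j [-0.13  0.73  0.17  1.01  0.   -0.38] F [3.  0.5 0. ] w 0.0855 t 4.6
```

View pics/w4.png

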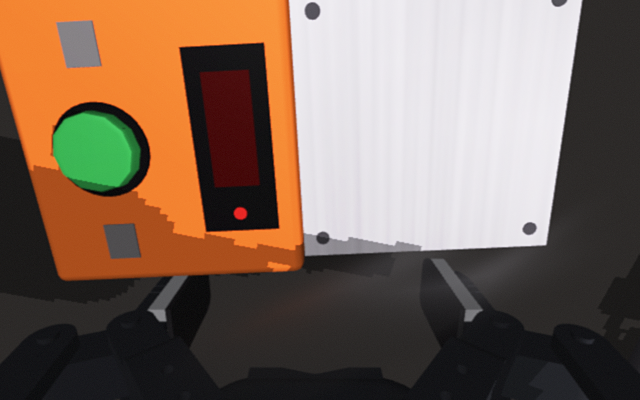

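The rear finger is now in contact (3 N), with the controller's edge at (60–300, 275). Continuing.

```bash
python3 -m inch '[1,4,-1,0,0.3, 1,8,-2,0,0.6, 1,12,-4,0,0.9, 1,16,-5,0,1.2, 1,20,-7,0,1.5, 1,20,-7,0,1.53, 1,20,-7,0,1.53]'; python3 - <<'E'
from h import *
togo(hol(-218,-60),.077,95.5)
c=camera("wrist"); cv2.imwrite("pics/w5.png",c["pixels"][:,:,::-1])
c=camera("top"); cv2.imwrite("pics/t5.png",cv2.resize(c["pixels"][110:250,220:400,::-1],None,fx=4,fy=4,interpolation=cv2.INTER_NEAREST))
E
```

```text
clock: 5.35
eef_pos: [0.6405, -0.0973, 0.077]
tool_rot: [-0.049, 0.999, -0.0, -0.001]
ft_force: [0.1, 0.6, 0.2]
grip_width: 0.0856
now [ 0.6405 -0.0973  0.077 ] yaw 95.59 | shift mm [-1.2  0.4  0. ] turn 0.01 dist 1.0 turn180 -29.99 j [-0.15  0.7   0.11  0.99 -0.   -0.25] F [0.1 0.6 0.2] w 0.0856 t 5.35
```

View pics/w5.png

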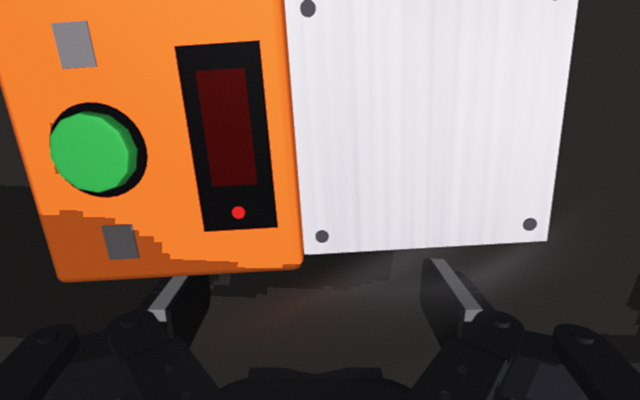

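View pics/t5.png

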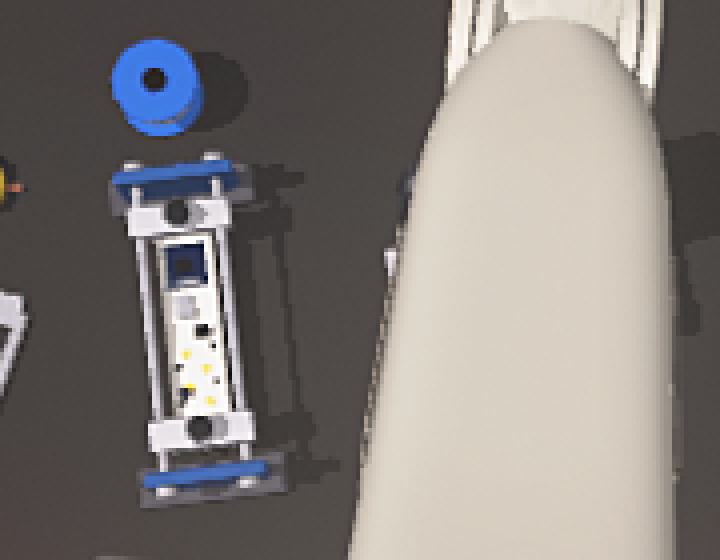

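```bash
python3 - <<'E'
from h import *
c=camera("wrist")
def pre(l,r):
    p=ray(c,[l,r],.024)[:,:2]; d=p[1]-p[0]; L=np.linalg.norm(d); d/=L; n=np.array([-d[1],d[0]])
    o=p.mean(0)+.045*n; print("len",L.round(4),"origin hol",inv(o).round(1),"yaw rel",(np.degrees(np.arctan2(d[1],d[0]))-95.5).round(2))
pre((303,254),(549,241))
p=ray(c,[(62,281),(300,268)],.038)[:,:2];d=p[1]-p[0];print(np.linalg.norm(d),np.degrees(np.arctan2(d[1],d[0]))-95.5, inv(p).round(1).tolist())
print(inv(ray(c,[(93,152)],.044)))
E
```

```text
len 0.091 origin hol [[-178.1    2.4]] yaw rel 3.4
0.08080337424852498 3.5515635803185575 [[-302.1, -48.7], [-221.4, -43.6]]
[[-280.20541866   -3.71778057]]
```

```bash
python3 -m inch '[1,-10,0,0,0, 1,-20,0,0,0, 0,-20,0,-35,0, 0,-20,0,-75,0, 0,-20,0,-75,0, 0,-20,0,-75,0]'; python3 - <<'E'
from h import *
togo(hol(-336,-2),.15,5.5)
E
```

```text
clock: 6.1
eef_pos: [0.6613, -0.095, 0.1532]
tool_rot: [-0.049, 0.999, -0.0, 0.001]
ft_force: [-0.3, 0.2, -0.2]
grip_width: 0.0431
now [ 0.6613 -0.095   0.1532] yaw 95.62 | shift mm [  78.1 -117.7    3.2] turn 15.02 dist 141.0 turn180 -14.98 j [-0.14  0.66  0.27  1.17 -0.   -0.24] F [-0.3  0.2 -0.2] w 0.0431 t 6.1
```

```bash
python3 -m inch '[0,78,-118,3,15, 0,78,-118,3,15, 0,78,-118,3,15, 0,78,-118,3,15, 0,78,-118,3,15, 0,78,-118,3,15, 0,78,-118,3,15, 0,78,-118,3,15]'>/dev/null;python3 -m inch '[0,0,0,0,5,0,0,0,0,5,0,0,0,0,5,0,0,0,0,5]'; python3 - <<'E'
from h import *
togo(hol(-336,-2),.077,5.5)
E
```

```text
clock: 7.3
eef_pos: [0.5935, -0.2195, 0.1468]
tool_rot: [0.728, 0.686, -0.001, -0.002]
ft_force: [0.3, -0.6, 0.8]
grip_width: 0.0427
now [ 0.5935 -0.2195  0.1468] yaw -3.38 | shift mm [-0.3  2.1 69.7] turn -1.48 dist 70.0 turn180 28.52 j [-0.35  0.61  0.14  1.11 -0.    1.28] F [ 0.3 -0.6  0.8] w 0.0427 t 7.3
```

```bash
python3 -m inch '[0,0,2,0,-1.0, 0,0,2,0,-1.48, 0,0,2,0,-1.48]'; python3 - <<'E'
from h import *
togo(hol(-336,-2),.077,5.5)
c=camera("wrist"); cv2.imwrite("pics/w6.png",c["pixels"][:,:,::-1])
E
```

```text
clock: 7.6
eef_pos: [0.5957, -0.2196, 0.147]
tool_rot: [0.671, 0.742, -0.001, -0.002]
ft_force: [0.1, 0.1, -0.6]
grip_width: 0.0426
now [ 0.5957 -0.2196  0.147 ] yaw 5.74 | shift mm [-0.2 -0.2 70. ] turn 0.04 dist 70.0 turn180 -29.96 j [-0.35  0.61  0.15  1.12 -0.    1.12] F [ 0.1  0.1 -0.6] w 0.0426 t 7.6
```

View pics/w6.png

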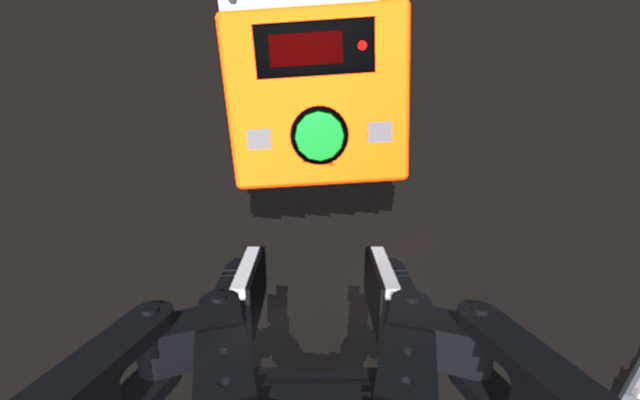

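The wrist view shows the controller's rear edge from (240,188) to (408,180), with both fingers behind it and centred at column 316.

```bash
cat >> h.py <<'E'
def rear(c,l,r):
    p=ray(c,[l,r],.038)[:,:2]; e=p[1]-p[0]; L=np.linalg.norm(e); e/=L; d=np.array([-e[1],e[0]]); 
    if d[1]<0: d=-d
    print("len",L.round(4),"rear hol",inv(p.mean(0)).round(1),"origin",inv(p.mean(0)+.13*d).round(1),"yaw rel",(np.degrees(np.arctan2(d[1],d[0]))-95.5).round(2))
E
python3 - <<'E'
from h import *
c=camera("wrist")
rear(c,(239,188.5),(409,180))
print("btn",inv(ray(c,[319.5,134.5],.044)))
E
python3 -m inch '[0,0,0,20,0, 0,0,0,50,0, 0,0,0,70,0, 0,0,0,70,0, 0,0,0,70,0]'
```

```text
len 0.0875 rear hol [[-307.6   -7.3]] origin [[-1.778e+02 -1.000e-01]] yaw rel 3.18
btn [[-281.52933049   -4.92981991]]
clock: 8.2
eef_pos: [0.5967, -0.22, 0.0788]
tool_rot: [0.671, 0.742, -0.0, -0.001]
ft_force: [0.7, 0.6, 0.3]
grip_width: 0.0424
```

```bash
python3 -m inch '[0,8,0,0,0, 0,15,0,0,0, 0,22,0,0,0, 0,30,0,0,0, 0,38,0,0,0, 0,46,0,0,0, 0,54,0,0,0, 0,60,0,0,0]';python3 -m inch '[0,0,0,0,0, 0,0,0,0,0]'; python3 - <<'E'
from h import *
togo(hol(-141,0),.077,5.5)
c=camera("wrist"); cv2.imwrite("pics/w7.png",c["pixels"][:,:,::-1])
E
```

```text
clock: 9.0
eef_pos: [0.592, -0.1607, 0.0807]
tool_rot: [0.671, 0.742, 0.0, 0.002]
ft_force: [0.7, -4.8, 3.6]
grip_width: 0.0425
clock: 9.2
eef_pos: [0.5913, -0.1598, 0.0795]
tool_rot: [0.671, 0.742, 0.001, -0.0]
ft_force: [0.2, -1.4, 0.9]
grip_width: 0.0427
now [ 0.5913 -0.1598  0.0795] yaw 5.78 | shift mm [135.   -3.2   2.6] turn 0.05 dist 135.0 turn180 -29.95 j [-0.26  0.64 -0.    0.93  0.    1.21] F [ 0.2 -1.4  0.9] w 0.0427 t 9.2
```

View pics/w7.png

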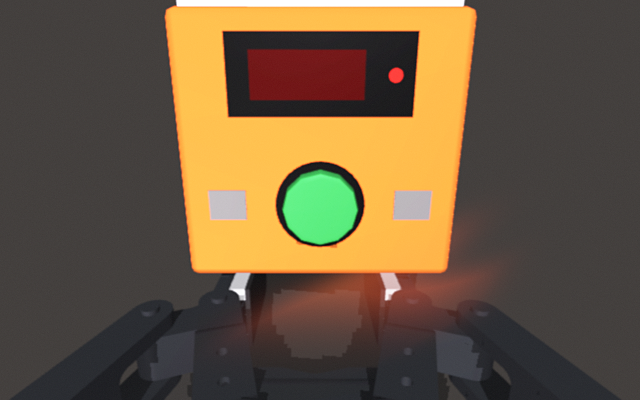

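It is flush and square: the rear edge is at row 272, from column 192 to 448.

```bash
python3 - <<'E'
from h import *
c=camera("wrist")
rear(c,(191.5,272),(448.5,272))
print("btn",inv(ray(c,[320,207],.044)))
p=inv(sensors.get_obs()["eef_pos"]); print("tcp hol",p)
E
```

```text
len 0.0882 rear hol [[-261.1   -5.9]] origin [[-131.1   -5.3]] yaw rel 0.26
btn [[-235.72363839   -5.55003764]]
tcp hol [[-275.94325533   -3.33625256]]
```

```bash
python3 -m inch '[0,8,0,1,-0.3, 0,16,-0.5,1,-0.6, 0,24,-1,1,-0.6, 0,32,-2,1,-0.6, 0,40,-3,1,-0.6, 0,48,-3.5,1,-0.6, 0,56,-4,1,-0.6, 0,64,-4.5,1,-0.6]' >/dev/null;python3 -m inch '[0,8,-0.5,0,0, 0,14,-1,0,0, 0,14,-1,0,0]'; python3 - <<'E'
from h import *
c=camera("wrist"); cv2.imwrite("pics/w8.png",c["pixels"][:,:,::-1])
p=inv(sensors.get_obs()["eef_pos"]); print("tcp hol",p)
togo(hol(-144.5,0),.077,5.5)
c=camera("top"); cv2.imwrite("pics/t8.png",cv2.resize(c["pixels"][110:250,220:400,::-1],None,fx=4,fy=4,interpolation=cv2.INTER_NEAREST))
E
```

```text
clock: 10.4
eef_pos: [0.5768, -0.0828, 0.0782]
tool_rot: [0.647, 0.763, 0.0, -0.0]
ft_force: [0.8, -2.0, 1.1]
grip_width: 0.0427
tcp hol [[-197.92946511    3.41357673]]
now [ 0.5766 -0.0828  0.078 ] yaw 9.39 | shift mm [53.1  7.   1. ] turn 0.65 dist 54.0 turn180 -29.35 j [-0.14  0.59 -0.09  0.89  0.    1.26] F [ 0.8 -2.   0.7] w 0.0427 t 10.45
```

View pics/w8.png

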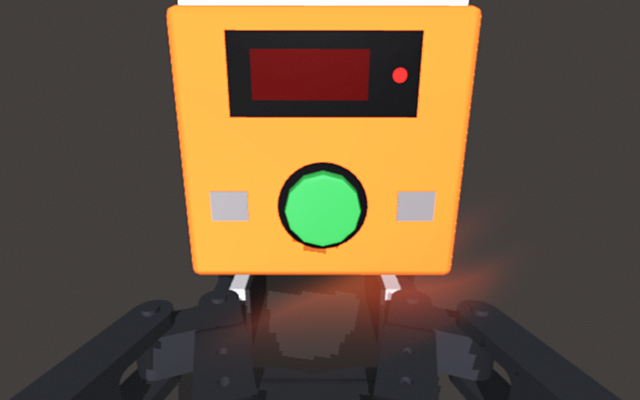

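View pics/t8.png

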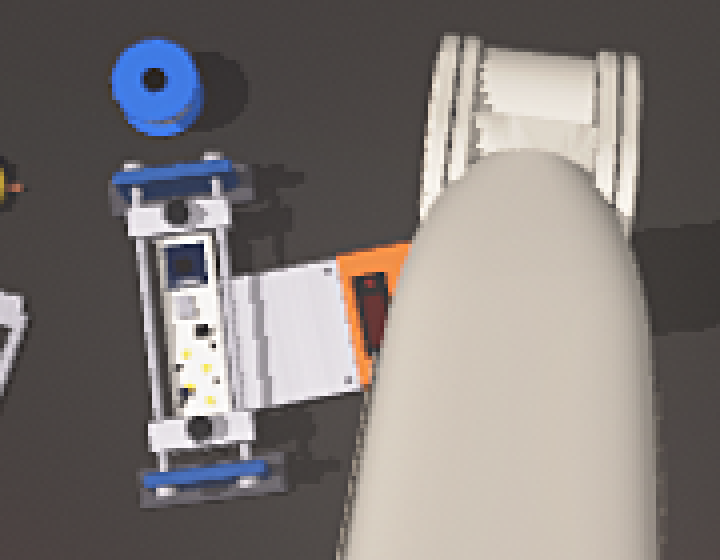

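```bash
python3 - <<'E'
from h import *
c=camera("wrist")
rear(c,(192.5,273),(453,273))
print("btn",inv(ray(c,[323,208],.044)))
c=camera("top")
P=lambda l,z: inv(ray(c,np.array(l)/4.+[220,110]-.375,z)).round(1).tolist()
print("plate joint corners z24 (x=-45,y=-45/+45)",P([(337,262),(361,390)],.024),"upper edge at",P([(230,280)],.024),"lower edge",P([(255,408)],.024))
print("screws",P([(328,271),(348,380)],.024))
print("board inner jaw edges",P([(183,236),(200,418)],.05), "frames",P([(172,171),(205,470)],.059))
E
```

```text
len 0.0884 rear hol [[-182.7    1.3]] origin [[-53.   10.2]] yaw rel 3.9
btn [[-157.55787469    3.20499388]]
plate joint corners z24 (x=-45,y=-45/+45) [[-100.7, -34.3], [-106.5, 54.5]] upper edge at [[-27.4, -30.9]] lower edge [[-34.7, 57.8]]
screws [[-93.9, -28.9], [-98.6, 46.7]]
board inner jaw edges [[-1.6, -59.0], [-0.1, 63.4]] frames [[0.2, -101.6], [-0.7, 98.5]]
```

```bash
python3 -m inch '[0,5,0.5,0,0.15, 0,10,1,0,0.3, 0,15,1.5,0,0.45, 0,20,2,0,0.65, 0,25,2.5,0,0.65, 0,30,3,0,0.65, 0,35,3.4,0,0.65, 0,35,3.4,0,0.65]'; python3 - <<'E'
from h import *
c=camera("wrist"); cv2.imwrite("pics/w9.png",c["pixels"][:,:,::-1])
p=inv(sensors.get_obs()["eef_pos"]); print("tcp hol",p)
togo(hol(-144.5,0),.077,5.5)
c=camera("top"); cv2.imwrite("pics/t9.png",cv2.resize(c["pixels"][130:240,240:340,::-1],None,fx=6,fy=5.4,interpolation=cv2.INTER_NEAREST))
cv2.imwrite("pics/t9.png",cv2.resize(c["pixels"][140:240,240:360,::-1],None,fx=6,fy=6,interpolation=cv2.INTER_NEAREST))
E
```

```text
clock: 11.4
eef_pos: [0.5746, -0.0472, 0.0783]
tool_rot: [0.672, 0.74, 0.001, -0.0]
ft_force: [-0.7, 0.5, 0.6]
grip_width: 0.0427
tcp hol [[-162.54377239    1.79998984]]
now [ 0.5748 -0.0475  0.0785] yaw 5.51 | shift mm [18.   1.8  1.5] turn 0.0 dist 18.0 turn180 -30.0 j [-0.08  0.58 -0.11  0.88  0.    1.39] F [ 0.2 -0.5  0.6] w 0.0426 t 11.45
```

View pics/w9.png

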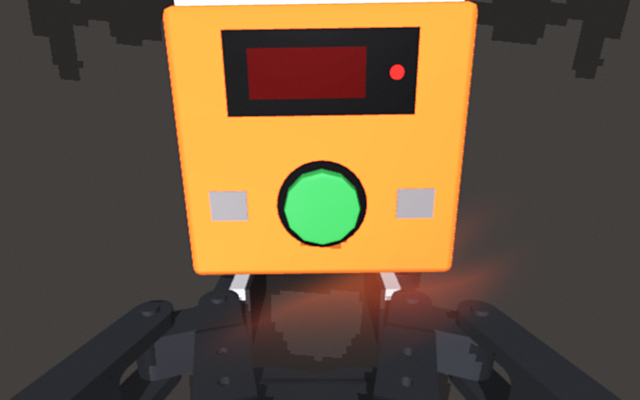

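View pics/t9.png

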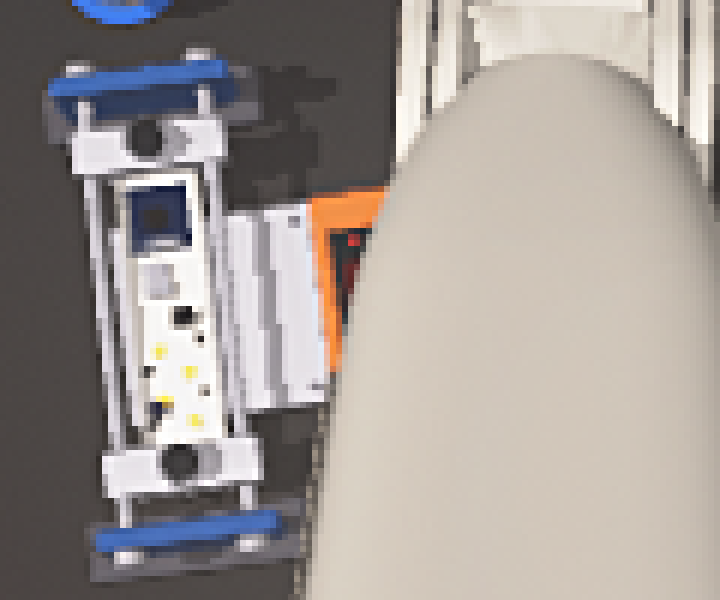

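```bash
python3 - <<'E'
from h import *
c=camera("wrist")
rear(c,(193,272.5),(453,271.5)); print("btn",inv(ray(c,[322,207],.044)))
c=camera("top")
P=lambda l,z: inv(ray(c,np.array(l)/6.+[240,140]-5/12,z)).round(1).tolist()
print("upper edge",P([(230,214),(306,206)],.024),"lower",P([(248,412),(327,402)],.024),"front edge",P([(109,230),(130,420)],.024))
print("jaw corners outer",P([(71,131),(222,119),(105,498),(260,485)],.05),"inner",P([(78,172),(224,157),(102,452),(258,437)],.05))
print("board edges",P([(120,177),(146,445),(206,167),(228,436)],.031))
E
```

```text
len 0.0888 rear hol [[-147.7   -1.7]] origin [[-17.7  -1.3]] yaw rel 0.19
btn [[-122.38194909   -1.10806357]]
upper edge [[-30.8, -42.7], [-65.3, -42.1]] lower [[-29.1, 48.0], [-64.6, 47.8]] front edge [[24.2, -42.1], [23.6, 45.1]]
jaw corners outer [[33.3, -83.1], [-33.9, -80.2], [34.7, 81.4], [-32.8, 84.0]] inner [[32.1, -64.2], [-32.9, -62.9], [34.0, 61.3], [-34.3, 63.1]]
board edges [[16.0, -64.1], [16.8, 58.0], [-23.0, -63.9], [-19.7, 58.5]]
```

```bash
python3 -m inch '[0,4,0,0,0, 0,8,0.3,0,0, 0,12,0.6,0,0, 0,15,1,0,0, 0,17,1,0,0, 0,19,1,0,0, 0,19,1,0,0, 0,19,1,0,0]'; python3 - <<'E'
from h import *
c=camera("wrist"); cv2.imwrite("pics/w10.png",c["pixels"][:,:,::-1])
c=camera("top")
cv2.imwrite("pics/t10.png",cv2.resize(c["pixels"][140:240,240:360,::-1],None,fx=6,fy=6,interpolation=cv2.INTER_NEAREST))
E
```

```text
clock: 12.4
eef_pos: [0.5741, -0.0292, 0.0784]
tool_rot: [0.673, 0.74, 0.001, 0.0]
ft_force: [-0.0, -3.1, 2.3]
grip_width: 0.0427
```

View pics/w10.png

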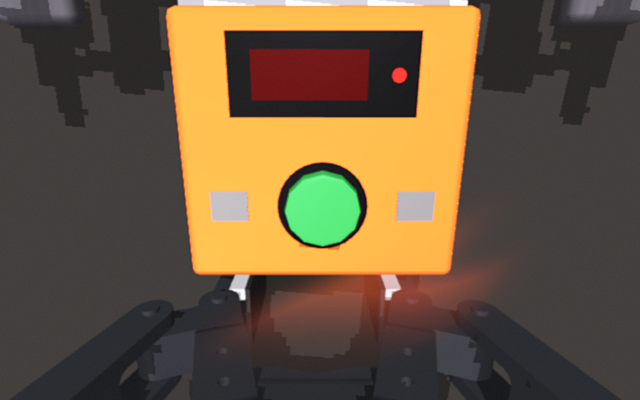

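View pics/t10.png

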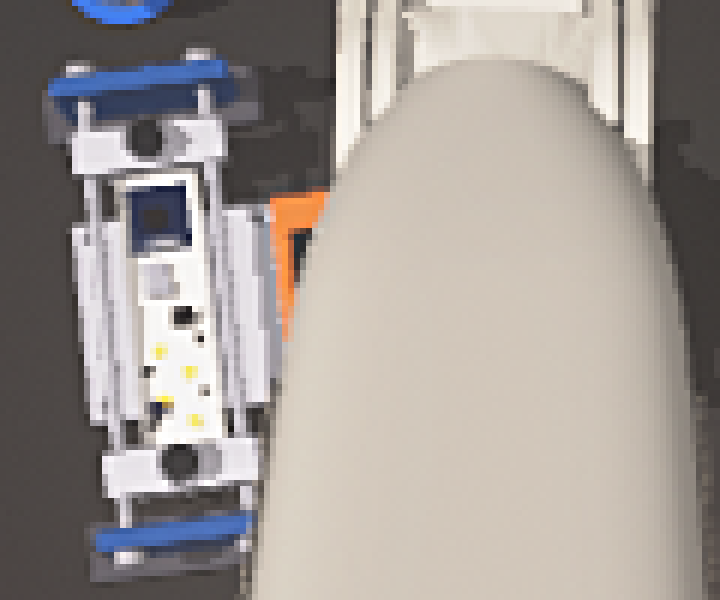

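```bash
python3 - <<'E'
from h import *
c=camera("wrist")
rear(c,(193,273.5),(453,273)); print("btn",inv(ray(c,[322.5,208],.044)))
c=camera("top")
P=lambda l,z: inv(ray(c,np.array(l)/6.+[240,140]-5/12,z)).round(1).tolist()
print("front corners",P([(72,228),(94,426)],.024),"joint",P([(270,206),(283,310)],.024))
E
python3 -m inch '[0,-6,0,0,0, 0,-15,0,0,0, 0,-25,0,0,0, 0,-25,0,-30,0, 0,-25,0,-70,0, 0,-25,0,-110,0, 0,-25,0,-110,0, 0,-25,0,-110,0]'; python3 - <<'E'
from h import *
c=camera("wrist"); cv2.imwrite("pics/w11.png",c["pixels"][:,:,::-1])
c=camera("scene"); cv2.imwrite("pics/s11.png",cv2.resize(c["pixels"][190:300,260:410,::-1],None,fx=5,fy=5))
togo(hol(-104,0),.14,5.5)
E
```

```text
len 0.0887 rear hol [[-129.6   -2.7]] origin [[ 0.4 -2.6]] yaw rel 0.04
btn [[-104.16279131   -2.22868247]]
front corners [[40.7, -45.1], [39.8, 45.8]] joint [[-49.2, -44.1], [-49.7, 4.0]]
clock: 13.4
eef_pos: [0.5767, -0.055, 0.1893]
tool_rot: [0.673, 0.74, 0.001, 0.001]
ft_force: [0.0, -0.8, -0.2]
grip_width: 0.0428
now [ 0.5752 -0.0547  0.1869] yaw 5.43 | shift mm [65.7  2.1 46.9] turn -0.01 dist 81.0 turn180 29.99 j [-0.09  0.47  0.02  1.13  0.    1.38] F [ 0.   0.9 -0.9] w 0.0425 t 13.5
```

View pics/w11.png

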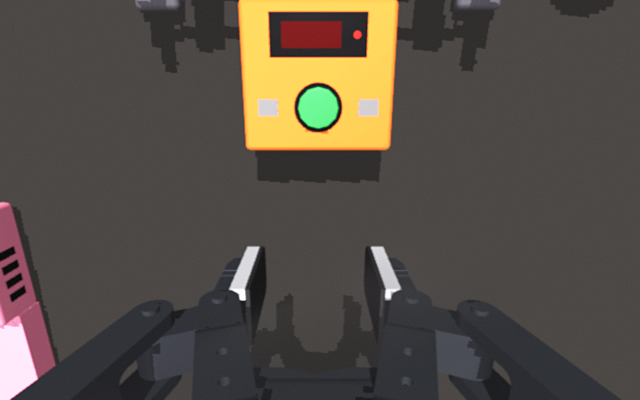

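View pics/s11.png

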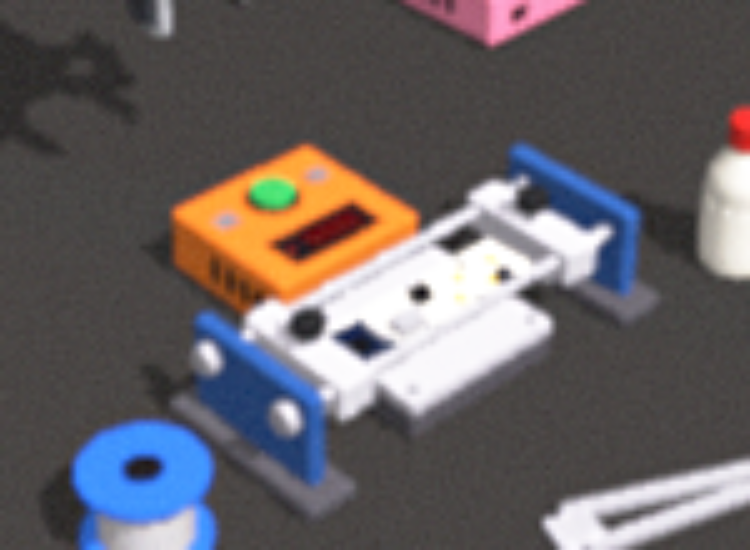

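Both checks put it in place. Top gives x −4.5, y 0.3 and yaw about 0.5°. Wrist gives x 0.4, y −2.6 and yaw 0°. The scene view shows the plate level under the board. Next I'll shut the fingers and hover over the button.

```bash
python3 -c "
from h import *
togo(hol(-105,-1.5),.17,5.5)"; python3 -m inch '[-1,20,1,5,0, -1,40,2,10,0, -1,55,3,17,0, -1,65,3.5,17,0, -1,65,3.5,17,0, -1,65,3.5,17,0, -1,65,3.5,17,0, -1,65,3.5,17,0]'; python3 - <<'E'
from h import *
togo(hol(-105,-1.5),.14,5.5)
c=camera("wrist"); cv2.imwrite("pics/w12.png",c["pixels"][:,:,::-1])
c=camera("scene"); cv2.imwrite("pics/s12.png",cv2.resize(c["pixels"][160:280,250:410,::-1],None,fx=5,fy=5))
E
```

```text
now [ 0.5752 -0.0547  0.1869] yaw 5.43 | shift mm [64.8  3.5 16.9] turn -0.01 dist 67.0 turn180 29.99 j [-0.09  0.47  0.02  1.13  0.    1.38] F [ 0.   0.9 -0.9] w 0.0425 t 13.5
clock: 14.3
eef_pos: [0.5737, 0.01, 0.1715]
tool_rot: [0.673, 0.74, 0.0, 0.0]
ft_force: [-0.4, 0.2, 0.3]
grip_width: 0.0001
now [0.5737 0.01   0.1715] yaw 5.4 | shift mm [ 0.2 -1.1 31.5] turn -0.02 dist 32.0 turn180 29.98 j [ 0.02  0.47 -0.02  1.08 -0.    1.49] F [-0.4  0.2  0.3] w 0.0001 t 14.3
```

View pics/w12.png

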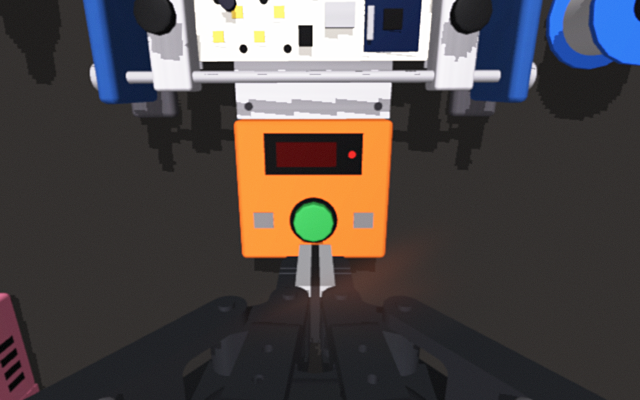

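View pics/s12.png

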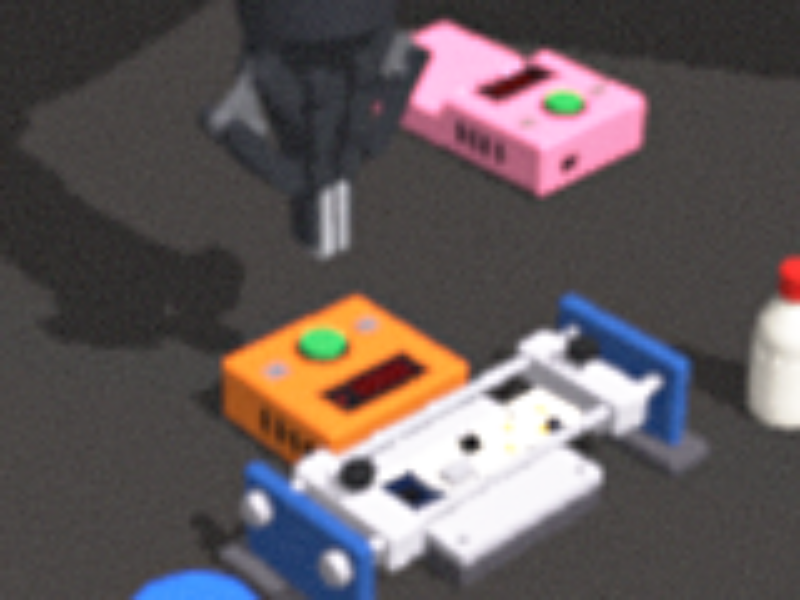

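The wrist view now has the board's edge (row 62), the jaws (columns 150–497), the plate joint (row 119) and the button (314,221) together, so I can compare them within one image.

```bash
python3 - <<'E'
from h import *
c=camera("wrist")
I=lambda l,z: inv(ray(c,l,z)).round(1).tolist()
print("board near edge z31 (exp x=-18)",I([(197,62),(430,62)],.031)); print("rod z44 x=-27",I([(150,77),(480,75)],.044))
print("joint controller z38 x=-45",I([(235,122),(392,121)],.038),"rear",I([(242,258),(386,257)],.038)); print("plate edges y",I([(236,105),(391,105)],.024)); print("btn",I([(313.5,221)],.044))
print("frame ends y +-101 at top z59",I([(98,100),(528,98)],.0))
E
```

```text
board near edge z31 (exp x=-18) [[-15.6, 61.3], [-15.8, -66.6]]
rod z44 x=-27 [[-23.8, 82.4], [-23.1, -89.2]]
joint controller z38 x=-45 [[-47.4, 41.0], [-47.0, -46.1]] rear [[-130.4, 42.1], [-129.9, -47.3]]
plate edges y [[-38.8, 42.8], [-38.9, -48.0]]
btn [[-103.8, -2.4]]
frame ends y +-101 at top z59 [[-36.4, 137.1], [-35.6, -141.3]]
```

Relative to the holder in the same image, x is about −3.5 mm, y about 0 and yaw about 0, matching the top camera. That is well within tolerance, so I'm descending onto the button.

```bash
python3 -m inch '[-1,0,0,12,0, -1,0,0,25,0, -1,0,0,35,0, -1,0,0,35,0, -1,0,0,35,0]'; python3 -m inch '[-1,0,0,4,0, -1,0,0,8,0, -1,0,0,12,0, -1,0,0,14,0, -1,0,0,14,0]'; python3 - <<'E'
from h import *
togo(hol(-105,-1.5),.117,5.5)
c=camera("wrist"); cv2.imwrite("pics/w13.png",c["pixels"][:,:,::-1])
c=camera("scene"); cv2.imwrite("pics/s13.png",cv2.resize(c["pixels"][160:280,250:410,::-1],None,fx=5,fy=5))
E
```

```text
clock: 14.95
eef_pos: [0.573, 0.0107, 0.1353]
tool_rot: [0.673, 0.74, -0.001, -0.001]
ft_force: [-0.5, -0.9, 0.4]
grip_width: -0.0
clock: 15.45
eef_pos: [0.5732, 0.0107, 0.1218]
tool_rot: [0.673, 0.74, -0.0, -0.0]
ft_force: [-0.4, 0.1, -1.2]
grip_width: -0.0001
now [0.5732 0.0107 0.1218] yaw 5.46 | shift mm [-0.5 -0.7  4.8] turn -0.01 dist 5.0 turn180 29.99 j [ 0.02  0.52 -0.08  0.97 -0.    1.49] F [-0.4  0.1 -1.2] w -0.0001 t 15.45
```

View pics/w13.png

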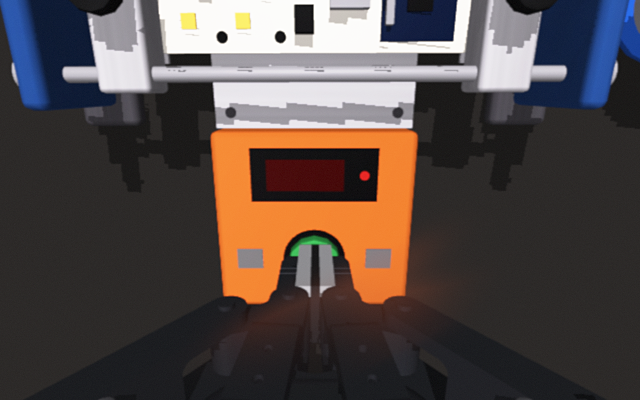

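View pics/s13.png

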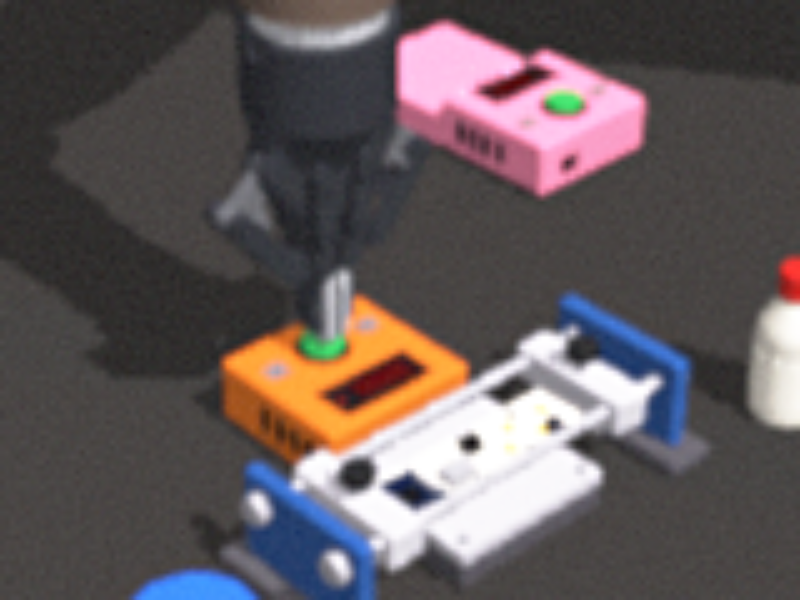

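The fingertips are centred over the button at (315,245), just above it. Pressing in small steps.

```bash
python3 -m inch '[-1,0,0,2,0, -1,0,0,4,0, -1,0,0,6,0, -1,0,0,7,0, -1,0,0,7,0]'; python3 -m inch '[-1,0,0,1,0, -1,0,0,2,0, -1,0,0,2,0]'
```

```text
clock: 16.05
eef_pos: [0.5735, 0.0107, 0.1153]
tool_rot: [0.673, 0.74, 0.0, 0.0]
ft_force: [0.5, -0.1, 1.0]
grip_width: -0.0001
clock: 16.35
eef_pos: [0.5735, 0.0107, 0.1133]
tool_rot: [0.673, 0.74, 0.0, 0.0]
ft_force: [0.1, -0.5, 4.1]
grip_width: -0.0
```

```bash
python3 -m inch '[-1,0,0,1,0, -1,0,0,2,0, -1,0,0,2,0, -1,0,0,2,0]'
```

```text
clock: 16.75
eef_pos: [0.5735, 0.0107, 0.1125]
tool_rot: [0.673, 0.74, 0.0, 0.0]
ft_force: [-3.5, 0.1, 11.0]
grip_width: -0.0002
```

At 11 N the tool has stopped moving down (0.8 mm of the 2 mm commanded), so the button is on its stop. Releasing straight up.

```bash
python3 -m inch '[-1,0,0,-3,0, -1,0,0,-8,0, -1,0,0,-30,0, -1,0,0,-60,0, -1,-60,0,-90,0, -1,-100,0,-90,0, -1,-100,0,-90,0, -1,-100,0,-90,0]';python3 -m inch '[-1,-60,60,-60,0,-1,-100,120,-60,0,-1,-100,150,-60,0,-1,-100,150,-60,0,-1,-100,150,-60,0,-1,-100,150,-60,0,-1,-100,150,-60,0]'; python3 - <<'E'
from h import *
c=camera("top")
cv2.imwrite("pics/t14.png",cv2.resize(c["pixels"][140:240,240:360,::-1],None,fx=6,fy=6,interpolation=cv2.INTER_NEAREST))
c=camera("scene"); cv2.imwrite("pics/s14.png",c["pixels"][:,:,::-1])
E
```

```text
clock: 17.55
eef_pos: [0.5829, -0.0905, 0.201]
tool_rot: [0.674, 0.739, 0.0, -0.0]
ft_force: [0.4, 0.0, -0.7]
grip_width: -0.0003
clock: 18.25
eef_pos: [0.7414, -0.1725, 0.2594]
tool_rot: [0.672, 0.74, -0.001, -0.002]
ft_force: [1.1, 0.4, -0.6]
grip_width: -0.0003
```

View pics/t14.png

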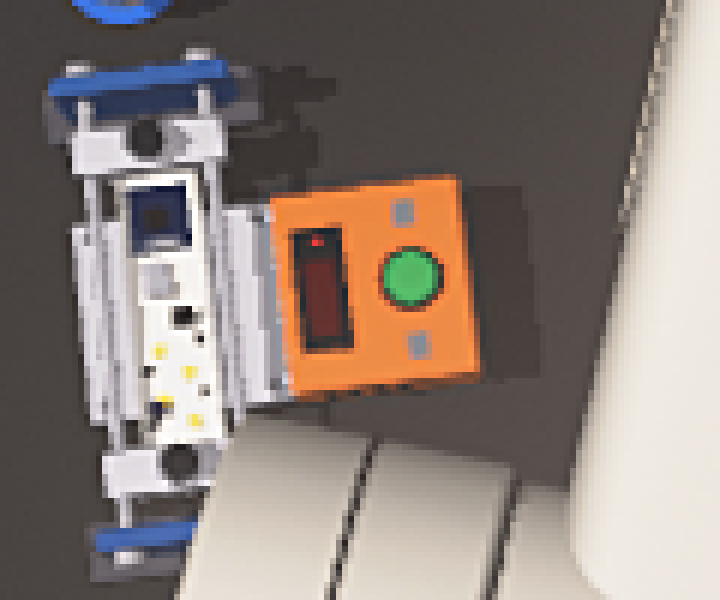

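View pics/s14.png

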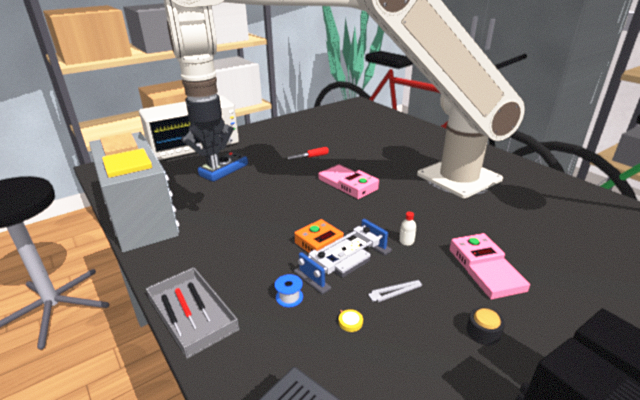

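The arm is clear at z = 0.26. In the top zoom the plate's front corners are (72,228) and (94,426), the button is up at (411,276), and the controller's rear corners are (460,176) and (481,372). The bystanders are where they started. I'll measure once more before handing in.

```bash
python3 - <<'E'
from h import *
from workcell import order
c=camera("top")
P=lambda l,z: inv(ray(c,np.array(l)/6.+[240,140]-5/12,z)).round(1).tolist()
print("front",P([(72,228),(94,426)],.024),"rear z38",P([(460,176),(481,372)],.038),"btn",P([(411,277)],.044))
print(sensors.get_obs()["ft_force"])
order.job_done()
E
```

```text
front [[40.7, -45.1], [39.8, 45.8]] rear z38 [[-135.8, -44.1], [-134.3, 44.8]] btn [[-108.7, -0.2]]
[-0.60582078  0.62786922  0.01129857]
the job is handed in; nothing more can be done
```

I pushed the preheater into place under the LED board, pressed the start button to its stop and let go. The job was handed in at about 18 s of the 72 s limit, and no verdict was reported.

- **What I did:** I pushed the preheater's far long side with the two open fingers to line it up and turn it. Then I pushed its rear face until it sat under the board, correcting a sideways drift of about 11 mm on the way. I pressed the button with the fingers shut, at 11 N, until the tool stopped moving down, and lifted straight off.
- **Position (last check, top camera):** The preheater sits about 4.5–5 mm short of centre along holder x. It is within 0.5 mm across and under 1° off square. All three are within the limits.
- **Button and surroundings:** The button looks up again, and nothing else appears to have moved in the pictures. The arm ended well clear, at 0.26 m.
- **Disagreement:** The wrist camera's absolute reading before the press was x +0.4 mm and y −2.6 mm. Measured against the holder in that same image, it was about −3.5 mm and 0 mm, which agrees with the top camera. I judged the few millimetres of x offset acceptable and did not nudge it further.

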